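# Run the resin mill: fit its bayonet lid and hold it half-turned, short of the lock

### The job

The small resin mill runs only while its bayonet lid is held part-turned against a spring. Pick the mill's lid (the one with the long bar grip and two lugs) out of the wooden parts bin, seat it fully home in the mill's mouth with its lugs in the two slots, then turn it clockwise, seen from above, to the half-way ribs so that its two ears stand over them, and keep holding it there: the program finishes with the gripper still holding the lid against the spring. Do not turn it on into the spring catches, where it would click and lock on, and leave the other things in the bin and on the bench where they are.

Things in the scene. Friction and masses are not known exactly. Their poses are not given: they have to be found in the camera images.
- mill_lid: The mill's lid, loose in the bin, level on its skirt (z up), 0.09 to 0.16 kg. Dull steel disc 84 mm across, 5 mm thick, its underside 16 mm above the origin; below it a skirt 62 mm across, tapered to 54 in its lowest 4 mm, above it a black bar grip. Origin: centre of the skirt's underside. x: along the bar. Lugs, ears and bar lie on one line, and a half turn makes no difference.
- lid_grip (a point): Point on the lid's axis where the bar grip is taken, 44 mm above the lid's origin; axes as the lid's. The bar is 56 mm long (x), 16 mm wide (y), from 21 to 49 mm above the origin: take it across its 16 mm, fingers pointing down, the tips about 25 mm above the lid's origin.
- lid_ear (a point): Centre of one of the lid's two ears, at x = 45 mm, 18.5 mm above its origin; the other faces it across the axis. A round tab 10 mm wide at the disc's edge, reaching to 50 mm from the axis. Below each ear a lug sticks out of the skirt to 37 mm from the axis, 12 mm wide, from 4 to 8 mm above the origin.
- mill: The resin mill, standing fast on the bench: round, dark base, steel cup, 107 mm across its foot, 96 mm across its rim, 96 mm high. Origin: centre of its underside, on the axis; x points from the axis to one slot. The lid turns clockwise from the slots (negative about z); a fixed pin stops it after 14 degrees the other way.
- mill_mouth (a point): Centre of the mill's mouth, level with the rim's top face, 96 mm above the bench; axes as the mill's. The opening inside the rim is 66 mm across, the skirt has 2 mm play all round. The rim is 6 mm thick and the lugs turn below it. Fully home, the lid's disc rests on the rim, its origin 16 mm below this point; once turned it can be lifted 2 mm at most.
- slot (a point): Centre of the slot on the mill's +x side, 36 mm from the axis, level with the rim's top; the other faces it, at -x. The slots widen the opening to 78 mm across over 36 degrees each; a lug has 8 degrees of play to either side.
- run_rib (a point): Upper end of one of the two half-way ribs, small dark upright ribs outside the cup, each with a dark line on the rim above, 48 mm from the axis, 3 mm below the rim's top, 38 degrees clockwise (from above) of the +x slot; the other faces it across the axis. At the half-way position, where the mill runs, the lid's ears stand straight over the ribs.
- catch (a point): One of the two lock catches, a small steel spring roller in a dark housing (22 mm wide at most, up to 103 mm above the bench, to 66 mm from the axis), 76 degrees clockwise of the +x slot; the other faces it across the axis. From 68 degrees of turn the ears press on the rollers, at 76 they click past, at 90 the lid stops.
- mill_switch (a joint): Turn in rad of the mill's spring-loaded switch ring, hidden below the rim: 0 at rest, positive clockwise. The lid's lugs meet its pins after 14 degrees, so it reads the lid's turn less 0.24 rad: about 0.42 at the ribs, 1.08 at the click, 1.33 at the end. The spring turns a lid that is let go back: 0.07 N m at rest, 0.12 at the ribs.
- bin: Open wooden parts bin, fixed, 200 (x) by 320 (y) by 45 mm high, walls and floor 8 mm thick. Origin: centre of its underside. The lid lies in its +y or its -y half, the bar roughly along the bin's y (within 35 degrees).
- dust_lid: A plain push-on dust lid of the same size and steel, in the other half of the bin: round black knob 28 mm across and 49 mm high instead of the bar, no lugs, no ears. Not the one wanted; leave it. Origin: centre of its skirt's underside.
- wax_block: Beeswax block 35x60x22 mm in the bin's middle. Leave it. Origin: centre of its underside.
- rosin: Rosin cake on a wood block, 30x65x24 mm, in the bin's middle. Leave it. Origin: centre of its underside.
- small_plane: Tiny brass plane 14x28x17 mm in the bin's middle. Leave it. Origin: centre of its underside.
- finger_plane: Brass finger plane 18x36x22 mm by the bin's +x wall. Leave it. Origin: centre of its underside.
- tuning_fork: Steel tuning fork 144x21x4 mm lying across the bin's middle. Leave it. Origin: centre of its underside.
- mug: Brown mug, 82 mm across and 91 high, handle to its side, left by the vice. Leave it. Origin: centre of its underside.

How it is judged:
On the way, in this order (a step that is already met when the one before it is completed fails the run):
1. the mill lid is lifted out of the bin in the gripper (height (world z) of mill_lid above 0.11 m and contact force between the fingers and mill_lid above 1 N), for 0.1 s.
2. the lid is fully home in the mouth, lugs in the slots, the switch not yet pushed (z of mill_lid in the frame of mill_mouth between -0.019 and -0.0135 m and horizontal distance between mill_lid and mill_mouth below 0.004 m and angle between mill_lid's own z axis and vertical below 0.06 rad and value of joint mill_switch below 0.12 rad and angle between the x axis of mill_lid and the x axis of mill_mouth, either way round below 0.3 rad), for 0.1 s.
At the end, for the whole second after the job is handed in: Lid home (disc within 2.5 mm of the rim, 4 mm of the axis, tilt under 0.06 rad), turned clockwise to the half-way ribs within about 10 degrees (switch ring 0.24 to 0.60 rad, lid 27 to 49 degrees from the slots), still, and held by the fingers (z of mill_lid in the frame of mill_mouth between -0.019 and -0.0135 m and horizontal distance between mill_lid and mill_mouth below 0.004 m and angle between mill_lid's own z axis and vertical below 0.06 rad and value of joint mill_switch between 0.24 and 0.6 rad and angle between the x axis of mill_lid and the x axis of mill_mouth, either way round between 0.47 and 0.86 rad and angular speed of mill_lid below 0.15 rad/s and contact force between the fingers and mill_lid above 1 N); the arm keeps its last pose, push and grip.
It fails at once if the lid is turned on into the lock catches (switch ring past 1.0 rad) (value of joint mill_switch above 1 rad).
It fails at once if another thing in the bin is moved more than 40 mm, or the mug more than 30 mm (distance of any of dust_lid, wax_block, rosin, small_plane, tuning_fork, finger_plane from where it was at the start of the episode above 0.04 m or distance of mug from where it was at the start of the episode above 0.03 m).
It also fails if it takes over 48 s, if anything falls off the work surface, if the arm or the gripper's body presses on something with over 40 N, if the wrist force passes 120 N, or if a joint passes its speed limit or range.

### The arm

A 6-joint arm with a two-finger parallel gripper is mounted at the origin on the work surface; the furniture and walls round the work are solid. World frame = base frame: x ahead of the robot, y to its left, z up, the work surface at z = 0. Lengths are in m, angles in rad, forces in N, time in s.
With the tool pointing down it reaches from about 0.375 to 0.75 m from the base axis. Payload 9 kg.
Tool frame: the origin (TCP) lies on the centre line of the jaws, within the pads' length; the fingertips stand 17 mm ahead of it and the grasp point (between the pads) lies 2 mm behind it; z points along the fingers, y is the line along which they close (so a half turn about z gives the same grasp; the last joint's range is limited). The gripper opens to 85 mm and grips with 20 to 120 N. Pads are 22 mm wide; open, the fingers measure 114 mm over their backs; the gripper's body (76 mm by 85 mm) begins 54 mm behind the grasp point. The pads swing forward as they close: fully open they stand 13 mm farther back than shut.
Start: joints at [1.124, 0.104, 0.097, 1.564, 0, 1.353], TCP at [0.136, 0.584, 0.248] pointing down, gripper open.
Joint ranges: [-2.99, 2.99], [-0.84, 1.86], [-1.1, 1.16], [-1.84, 2.11], [-1.51, 1.56], [-3.14, 3.14]. Speed limits (rad/s): [2.22, 2.22, 2.57, 3.14, 3.14, 3.14].

### API

Orientations are given as a 3x3 rotation matrix whose columns are the frame's x, y, z axes.
In Python, from rig import ctrl gives the robot as it stands.
- The arm moves only by the tool arm_command, never from a script. Its argument "deltas" is a list that holds one entry, the list of rows, each a list of 7 numbers: the shift along the tool's x, y, z in units of 50 mm (1.0 is 50 mm), then the turn, a rotation vector about the tool's x, y, z in rad, then the opening, from 0 (shut) to 1 (fully open). A call has 1 to 20 rows; each row is the pose to reach, as a shift and turn from the pose commanded when the call began, along the tool's axes at that moment; what a row does not reach only later rows make up. A row lasts 1/10 s, in which the tool goes at most 50 mm and 8.59 degrees, less where a joint would pass 70% of its speed; a pose out of reach is approached as far as the arm can. A call with a gripper value outside its range is refused whole. The fingers move at their own pace and stop on an object; "grip_force" is the grip in N (left out, the last holds). Time passes only in rows, so rows that repeat a pose let the fingers close. It gives the time, the measured TCP pose, the force, the opening and the grip force at its end, in the units of the state.
- ctrl.get_obs(): the state, without advancing time (a new reading comes with each control period).
- ctrl.camera(name): name is "scene" or "top" or "wrist"; returns (picture, depth): 400x640x3 uint8, blue, green, red; 400x640 float32, m along the optical axis (not along the pixel's ray), 0 where there is no reading.
- ctrl.camera_info(name): a dict with "K" (3x3 intrinsics, pixels), "T" (4x4, takes a point from camera to world coordinates). Camera axes: x right, y down, z forward; pixel columns grow to the right and rows downward; lengths in m; the calibration is good to about 2 mm. A picture is of the moment at which its call begins: read the wrist's pose just before it. camera_info takes no time and is no camera call; for the wrist camera it gives the pose at the moment of the call.
- ctrl.close_job(): hands the job in; it is judged then, once.
The state is a dict: "clock": time; "joint_pos": joint angles; "dq": joint speeds; "joint_efforts": joint torques, N m; "tool_pos": TCP position; "tcp_rot": TCP orientation; "wrist_force": force on the tool from outside, world axes, zero at the start; "torque": the same for the moment, N m; "opening": opening from 0.0 (shut) to 1.0 (fully open); "grasp_force": force on a finger pad.
Only numpy, scipy, OpenCV 4.12 (cv2) and the standard library are available. Lean on these libraries where they do the work, as an engineer would, in place of code of your own. Each camera call takes 0.05 s, during which the arm holds its last target. There are 200 camera calls.

## Working session

There is one attempt and no reset: what is moved stays moved. The work goes in short steps, Python scripts to look and compute and a tool call to move; the robot and the scene stay as the last step left them, time stands still between calls to the robot, and variables do not carry over. Pictures are saved under pics/ and viewed, at most 10 in all, crops included, and the job is handed in when it is done.

Besides the shell and the picture viewer there is one more tool, called after ">>>" as name([rows], argument=value, ...), one row to a line, values as JSON. arm_command: Moves the arm, as the interface text tells. Its arguments: {"type":"object","properties":{"deltas":{"type":"array","items":{"type":"array","items":{"type":"array","items":{"type":"number"}}}},"grip_force":{"type":"number"}},"required":["deltas"]}

```bash
mkdir -p pics; ls; python3 - <<'E'
from rig import ctrl
import cv2,numpy as np
for n in("top","scene"):
    im,d=ctrl.camera(n); cv2.imwrite(f"pics/{n}0.png",im); np.save(f"{n}0.npy",d)
    i=ctrl.camera_info(n); print(n,np.round(i["K"],1).tolist(),np.round(i["T"],3).tolist())
o=ctrl.get_obs(); print(o)
E
```

```text
pics
top [[455.7, 0.0, 318.9], [0.0, 455.7, 201.2], [0.0, 0.0, 1.0]] [[-0.022, -0.986, 0.166, 0.296], [-0.999, 0.027, 0.026, 0.014], [-0.03, -0.166, -0.986, 1.222], [0.0, 0.0, 0.0, 1.0]]
scene [[448.8, 0.0, 311.8], [0.0, 448.8, 195.0], [0.0, 0.0, 1.0]] [[0.584, -0.555, 0.593, -0.147], [-0.812, -0.388, 0.436, -0.429], [-0.012, -0.735, -0.678, 0.834], [0.0, 0.0, 0.0, 1.0]]
{'clock': 0.1, 'joint_pos': array([ 1.12431621e+00,  1.04674961e-01,  9.65538618e-02,  1.56389925e+00,
       -2.88409879e-06,  1.35308132e+00]), 'dq': array([-1.11794923e-03,  1.96293704e-04,  2.91537036e-04, -4.06189819e-05,
        7.43653747e-04,  1.58546926e-03]), 'joint_efforts': array([ 6.03769746e-03, -5.58212221e+01,  5.04716957e+01,  1.31801105e-02,
       -2.27560281e-04,  2.27164975e-05]), 'tool_pos': array([0.13594257, 0.58411188, 0.24758311]), 'tcp_rot': array([[-9.73947111e-01,  2.26774663e-01, -5.25921514e-04],
       [ 2.26775122e-01,  9.73946519e-01, -1.10527603e-03],
       [ 2.61570830e-04, -1.19574631e-03, -9.99999251e-01]]), 'wrist_force': array([-1.06725348,  0.32564734,  0.20064539]), 'torque': array([-0.02993244, -0.04610187, -0.01423052]), 'grasp_force': 0.0, 'opening': 0.9948829420832587}
```

View pics/top0.png

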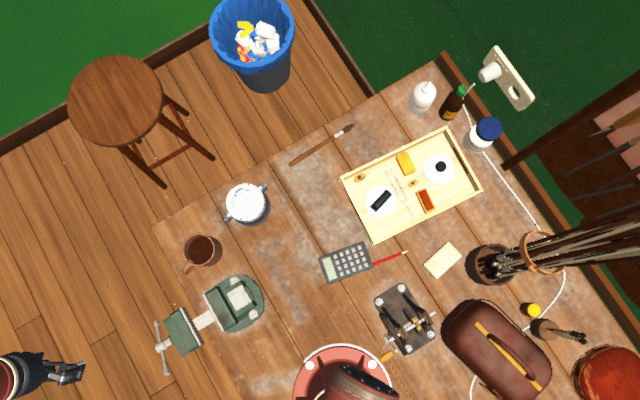

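View pics/scene0.png

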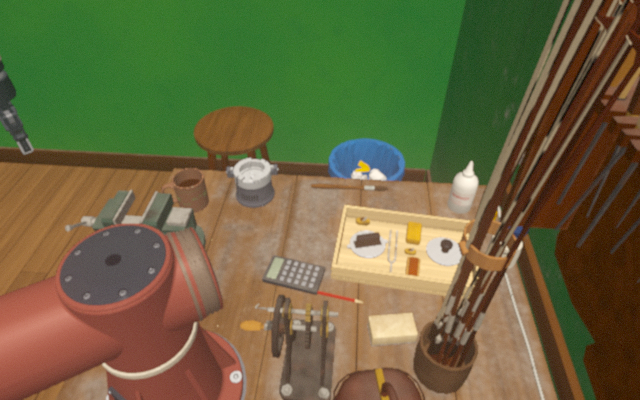

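The top view shows the mill lid with its bar at about (381,201) and the dust lid at (438,168). The mill is at (247,203), with housings near (228,216) and (266,187), and the mug is at (200,250).

```bash
cat > h.py <<'E'
import numpy as np,cv2
def cloud(d,i):
    v,u=np.mgrid[:d.shape[0],:d.shape[1]]; K=np.array(i["K"]);T=np.array(i["T"])
    c=np.stack([(u-K[0,2])/K[0,0]*d,(v-K[1,2])/K[1,1]*d,d],-1)
    return c@T[:3,:3].T+T[:3,3]
def circ(xy):  # algebraic circle fit
    a=np.c_[2*xy,np.ones(len(xy))]; s=np.linalg.lstsq(a,(xy**2).sum(1),rcond=None)[0]
    return s[:2],np.sqrt(s[2]+s[:2]@s[:2])
E
python3 - <<'E'
from h import *; from rig import ctrl
d=np.load("top0.npy");P=cloud(d,ctrl.camera_info("top"))
for n,(u,v) in dict(lid=(381,201),mill=(247,203),bench=(300,230),binfloor=(405,205)).items(): print(n,P[v,u].round(3))
s=P[165:240,210:285].reshape(-1,3); print(np.histogram(s[:,2],bins=np.arange(-.01,.13,.01)))
r=s[abs(s[:,2]-.096)<.005];
(cx,cy),R=cv2.minEnclosingCircle(r[:,:2].astype(np.float32)); print("rim",r.mean(0),cx,cy,R)
s=P[180:225,355:410].reshape(-1,3); b=s[(s[:,2]>.047)&(s[:,2]<.07)]; print("bar",len(b),b.mean(0),b[:,2].max(),cv2.minAreaRect((b[:,:2]*1000).astype(np.float32)))
print(np.histogram(s[:,2],bins=np.arange(0,.08,.005)))
im=cv2.imread("pics/top0.png");cv2.imwrite("pics/c0.png",cv2.hconcat([cv2.resize(im[165:240,205:285],(480,450),interpolation=2)]))
E
```

```text
lid [ 0.488 -0.115  0.062]
mill [0.49  0.229 0.073]
bench [ 0.425  0.099 -0.002]
binfloor [ 0.483 -0.184  0.015]
(array([1982, 1419,   94,   55,   32,   39,   38,  463,  118,  110,  560,
         59,    0,    0]), array([-0.01,  0.  ,  0.01,  0.02,  0.03,  0.04,  0.05,  0.06,  0.07,
        0.08,  0.09,  0.1 ,  0.11,  0.12,  0.13]))
rim [0.48829577 0.23121562 0.09584713] 0.4653279185295105 0.25080540776252747 0.0953226238489151
bar 132 [ 0.49171931 -0.11464326  0.05615717] 0.06190763923238851 ((481.3219299316406, -93.62489318847656), (32.50113296508789, 101.81611633300781), 46.524227142333984)
(array([ 203, 1001,  310,   25,   43,  398,  229,   20,   54,   28,   39,
         72,   15,    0,    0]), array([0.   , 0.005, 0.01 , 0.015, 0.02 , 0.025, 0.03 , 0.035, 0.04 ,
       0.045, 0.05 , 0.055, 0.06 , 0.065, 0.07 , 0.075]))
```

View pics/c0.png

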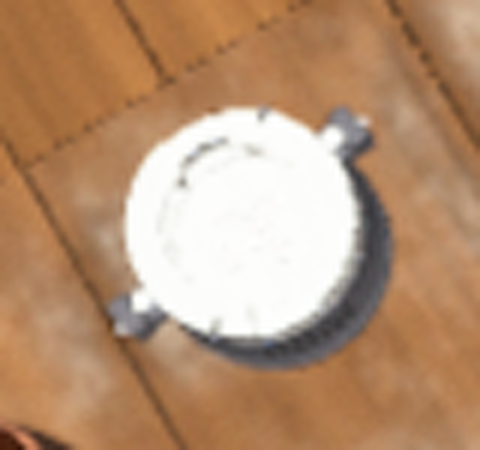

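In the crop the catch housings are at (348,135) and (133,312) and the rib lines at (262,115) and (213,328). That puts the slot line at roughly +25° in world. Next I refine this with the wrist camera.

```bash
cat >> h.py <<'E'
from scipy.spatial.transform import Rotation as Ro
def delta(o,pos,yaw):  # target TCP pos, yaw (deg) of tool x, pointing down -> row units
    R=np.array(o["tcp_rot"]); c,s=np.cos(np.radians(yaw)),np.sin(np.radians(yaw))
    T=np.array([[c,s,0],[s,-c,0],[0,0,-1]])
    return np.r_[R.T@(np.array(pos)-o["tool_pos"])/.05, Ro.from_matrix(R.T@T).as_rotvec()].round(3).tolist()
E
python3 - <<'E'
from h import *; from rig import ctrl
o=ctrl.get_obs(); T=np.array(ctrl.camera_info("wrist")["T"]); R=np.array(o["tcp_rot"])
print("cam in tool",(R.T@(T[:3,3]-o["tool_pos"])).round(3),(R.T@T[:3,:3]).round(2).tolist(),np.array(ctrl.camera_info("wrist")["K"]).round(1).tolist())
print(delta(o,[.48,.24,.30],205))
E
```

```text
cam in tool [ 0.071 -0.    -0.126] [[0.0, -0.96, -0.28], [1.0, 0.0, 0.0], [-0.0, -0.28, 0.96]] [[295.9, 0.0, 324.6], [0.0, 295.9, 202.5], [0.0, 0.0, 1.0]]
[-8.262, -5.144, -1.044, -0.001, -0.001, -0.665]
```

>>> arm_command([
  [[-8.26, -5.14, -0.4, 0, 0, -0.665, 1], [-8.26, -5.14, -0.4, 0, 0, -0.665, 1], [-8.26, -5.14, -0.4, 0, 0, -0.665, 1], [-8.26, -5.14, -0.4, 0, 0, -0.665, 1], [-8.26, -5.14, -0.4, 0, 0, -0.665, 1], [-8.26, -5.14, -0.4, 0, 0, -0.665, 1], [-8.26, -5.14, -0.4, 0, 0, -0.665, 1], [-8.26, -5.14, -0.4, 0, 0, -0.665, 1], [-8.26, -5.14, -0.4, 0, 0, -0.665, 1], [-8.26, -5.14, -0.4, 0, 0, -0.665, 1], [-8.26, -5.14, -0.4, 0, 0, -0.665, 1], [-8.26, -5.14, -0.4, 0, 0, -0.665, 1], [-8.26, -5.14, -0.4, 0, 0, -0.665, 1], [-8.26, -5.14, -0.4, 0, 0, -0.665, 1], [-8.26, -5.14, -0.4, 0, 0, -0.665, 1]],
])

```text
clock: 1.6
tool_pos: [0.4793, 0.2414, 0.2684]
tcp_rot: [[-0.906, -0.424, 0.0], [-0.424, 0.906, 0.0], [-0.0, 0.0, -1.0]]
wrist_force: [0.4, 0.2, 0.1]
opening: 1.003
grasp_force: 0.0
```

```bash
python3 - <<'E'
from h import *; from rig import ctrl
o=ctrl.get_obs(); print(o["clock"],o["tool_pos"],o["wrist_force"]); i=ctrl.camera_info("wrist"); im,d=ctrl.camera("wrist")
P=cloud(d,i); np.save("mill.npy",P); cv2.imwrite("pics/mill.png",im)
m=(abs(P[...,2]-.096)<.0035)&(np.hypot(P[...,0]-.49,P[...,1]-.23)<.075)
print(m.sum(),P[m].mean(0)); cv2.imwrite("pics/m.png",(m*255).astype(np.uint8))
E
```

```text
1.6 [0.4793085  0.24140757 0.26841841] [0.4450438  0.19398919 0.0969701 ]
2935 [0.48873664 0.23022241 0.09641577]
```

View pics/mill.png

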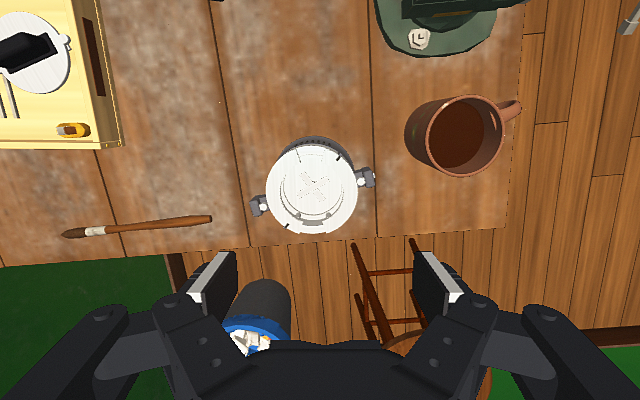

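The wrist view shows the mill centred at (312,187), with rib lines near (338,158) and (288,226) and catches at (260,205) and (366,178). I'll fit the rim circle and the slot angle from depth.

```bash
cat > fit.py <<'E'
from h import *; from scipy.optimize import least_squares
def mill(P,im):
    m=(abs(P[...,2]-.096)<.0035)&(np.hypot(P[...,0]-.489,P[...,1]-.230)<.06)
    c,_=cv2.findContours(m.astype(np.uint8),cv2.RETR_EXTERNAL,cv2.CHAIN_APPROX_NONE)
    c=max(c,key=len)[:,0]; q=P[c[:,1],c[:,0],:2]
    f=least_squares(lambda p:np.hypot(*(q-p[:2]).T)-p[2],[.489,.23,.048],loss="soft_l1",f_scale=.001)
    c0=f.x[:2]; print("rim outer",f.x,np.median(abs(f.fun)))
    X=P[...,:2]-c0; r=np.hypot(X[...,0],X[...,1]); a=np.degrees(np.arctan2(X[...,1],X[...,0]))
    ring=(r>.0345)&(r<.0378)&(P[...,2]<.1)
    h=[]
    for b in range(-180,180,6):
        k=ring&(a>=b)&(a<b+6); h.append((b,int(k.sum()),round(float(np.mean(P[...,2][k]<.09)),2) if k.any() else -1))
    print([x for x in h if x[2]!=0])
    g=im.max(2); k=(abs(P[...,2]-.096)<.004)&(r>.040)&(r<.0475)&(g<150); 
    print("dark line angles",np.sort(a[k]).round(0))
    k=(P[...,2]>.085)&(r>.053)&(r<.067); 
    for s in (a>0,a<0): print("catch",s[k].sum(),np.degrees(np.arctan2(*P[...,:2][k&s].mean(0).__sub__(c0)[::-1])))
    return c0
E
python3 - <<'E'
from fit import *
mill(np.load("mill.npy"),cv2.imread("pics/mill.png"))
E
```

```text
rim outer [0.48424489 0.23819847 0.03905297] 0.004655315929404141
[(-162, 14, 0.21), (-156, 8, 0.25), (-150, 4, 0.25), (-144, 3, 0.33), (-138, 5, 1.0), (-132, 9, 1.0), (-126, 15, 0.73), (-120, 12, 0.33), (-102, 5, 1.0), (-96, 10, 1.0), (-90, 10, 1.0), (-84, 9, 1.0), (-78, 9, 1.0), (-72, 8, 1.0), (-66, 9, 1.0), (-60, 9, 1.0), (-54, 9, 1.0), (-48, 10, 1.0), (-42, 8, 1.0), (-36, 10, 1.0), (-30, 8, 1.0), (-24, 7, 1.0), (-18, 8, 1.0), (-12, 9, 1.0), (-6, 10, 1.0), (0, 13, 1.0), (6, 16, 1.0), (12, 14, 1.0), (18, 12, 1.0), (24, 11, 0.91), (30, 20, 0.4), (42, 14, 0.29), (48, 13, 0.23)]
dark line angles [-124. -123.  -67.  -66.  -59.  -58.  -57.  -51.  -46.  -43.  -41.  -40.
  -38.  -36.  -34.  -32.  -30.  -28.  -26.  -24.  -22.  -21.  -20.  -18.
  -16.  -13.  120.  121.  121.  121.  122.  122.  123.  134.  134.  134.
  135.  135.  135.  135.  135.  135.  136.  136.  136.  136.  136.  137.
  137.  137.  137.  138.  138.  138.  138.  138.  138.  139.  139.  139.
  139.  139.  139.  139.  140.  140.  140.  140.  140.  141.  174.  174.
  175.  175.  175.  176.  176.  177.  177.  178.  178.  179.]
catch 5338 123.1114429233293
catch 8302 -73.10656228617799
```

```bash
python3 - <<'E'
s=open('fit.py').read()
a=s.index("    c,_=");b=s.index("    X=P")
s=s[:a]+'''    q=P[m][:,:2]
    def cost(p):
        r=np.hypot(*(q-p).T); return -np.mean(1/(1+np.exp((r-.0485)/.0006))*1/(1+np.exp((.033-r)/.0006)))
    from scipy.optimize import minimize
    f=minimize(cost,q.mean(0),method="Nelder-Mead",options=dict(initial_simplex=q.mean(0)+np.array([[0,0],[.003,0],[0,.003]])))
    c0=f.x; r=np.hypot(*(q-c0).T); print("centre",c0,f.fun,m.sum(),np.percentile(r,[1,5,25,50,75,95,99]).round(4))
    an=np.degrees(np.arctan2(*(q-c0).T[::-1])); print("rmax by angle",[(b,round(float(np.percentile(r[(an>=b)&(an<b+30)],97)),4),round(float(np.percentile(r[(an>=b)&(an<b+30)],3)),4)) for b in range(-180,180,30)])
'''+s[b:]
s=s.replace("(P[...,2]>.085)&","(P[...,2]>.085)&(P[...,2]<.106)&")
open('fit.py','w').write(s)
E
python3 - <<'E'
from fit import *
mill(np.load("mill.npy"),cv2.imread("pics/mill.png"))
E
```

```text
centre [0.48975996 0.23101562] -0.910937608957749 2921 [0.033  0.0336 0.0371 0.0412 0.0449 0.0481 0.0556]
rmax by angle [(-180, 0.047, 0.0332), (-150, 0.0472, 0.0331), (-120, 0.0472, 0.0333), (-90, 0.0471, 0.0335), (-60, 0.0563, 0.0334), (-30, 0.0479, 0.0334), (0, 0.0472, 0.0335), (30, 0.0476, 0.0334), (60, 0.0477, 0.0333), (90, 0.0474, 0.0331), (120, 0.0551, 0.0333), (150, 0.0475, 0.033)]
[(-174, 8, 0.5), (-168, 7, 1.0), (-162, 3, 1.0), (-156, 4, 1.0), (-150, 4, 1.0), (-144, 6, 1.0), (-138, 16, 0.38), (-132, 12, 0.08), (-72, 14, 0.14), (-66, 18, 0.22), (-60, 13, 0.31), (-54, 19, 0.37), (-48, 16, 0.44), (-42, 20, 0.45), (-36, 20, 0.45), (-30, 20, 0.45), (-24, 21, 0.43), (-18, 19, 0.42), (-12, 21, 0.52), (-6, 12, 0.08), (0, 17, 0.35), (6, 13, 0.77), (12, 9, 1.0), (18, 9, 1.0), (24, 11, 1.0), (30, 9, 1.0), (36, 8, 1.0), (42, 19, 0.53), (48, 11, 0.18), (54, 16, 0.44), (60, 19, 0.47), (66, 19, 0.47), (72, 18, 0.44), (78, 15, 0.4), (84, 16, 0.38), (90, 14, 0.29), (96, 14, 0.21)]
dark line angles [-135. -135.  -13.  -12.  -12.  -12.  -11.  -11.  -11.  -10.  -10.  167.
  167.  167.  167.  167.  167.  168.  168.  168.  168.  169.  169.]
catch 235 131.32086918692764
catch 228 -51.308409775839785
```

The mill centre is (0.4898, 0.2310). Slots are at 26° and ribs at -12°. Now I look at the lid.

```bash
python3 - <<'E'
from h import *; from rig import ctrl
print(delta(ctrl.get_obs(),[.49,-.115,.20],129))
E
```

```text
[2.83, -6.543, 1.368, 0.0, 0.0, 1.328]
```

>>> arm_command([
  [[2.83, -6.54, 1.2, 0, 0, 1.33, 1], [2.83, -6.54, 1.2, 0, 0, 1.33, 1], [2.83, -6.54, 1.2, 0, 0, 1.33, 1], [2.83, -6.54, 1.2, 0, 0, 1.33, 1], [2.83, -6.54, 1.2, 0, 0, 1.33, 1], [2.83, -6.54, 1.2, 0, 0, 1.33, 1], [2.83, -6.54, 1.2, 0, 0, 1.33, 1], [2.83, -6.54, 1.2, 0, 0, 1.33, 1], [2.83, -6.54, 1.2, 0, 0, 1.33, 1], [2.83, -6.54, 1.2, 0, 0, 1.33, 1], [2.83, -6.54, 1.2, 0, 0, 1.33, 1], [2.83, -6.54, 1.2, 0, 0, 1.33, 1], [2.83, -6.54, 1.2, 0, 0, 1.33, 1], [2.83, -6.54, 1.2, 0, 0, 1.33, 1], [2.83, -6.54, 1.2, 0, 0, 1.33, 1]],
])

```text
clock: 3.15
tool_pos: [0.49, -0.1156, 0.2083]
tcp_rot: [[-0.627, 0.779, 0.0], [0.779, 0.627, -0.0], [-0.0, 0.0, -1.0]]
wrist_force: [-0.1, 0.0, -1.2]
opening: 1.001
grasp_force: 0.0
```

```bash
python3 - <<'E'
from h import *; from rig import ctrl
o=ctrl.get_obs(); print(o["clock"],o["tool_pos"]); i=ctrl.camera_info("wrist"); im,d=ctrl.camera("wrist")
P=cloud(d,i); np.save("lid.npy",P); cv2.imwrite("pics/lid.png",im)
n=np.hypot(P[...,0]-.49,P[...,1]+.115)<.06
z=P[...,2]
b=P[n&(z>.052)&(z<.066)]; t=np.median(b[:,2]); print("bar z",t,len(b)); b=b[abs(b[:,2]-t)<.002]
print(cv2.minAreaRect((b[:,:2]*1000).astype(np.float32)),b.mean(0))
D=P[n&(abs(z-np.median(z[n&(z>.024)&(z<.035)]))<.002)]; print("disc",np.median(D[:,2]),cv2.minEnclosingCircle((D[:,:2]*1000).astype(np.float32)))
w,V=np.linalg.eigh(np.cov(b[:,:2].T)); print("angle",np.degrees(np.arctan2(V[1,1],V[0,1])))
E
```

```text
3.15 [ 0.4899947  -0.11556828  0.20832947]
bar z 0.05730698273279522 881
((494.4158630371094, -117.56908416748047), (15.191078186035156, 55.40773391723633), 45.32879638671875) [ 0.49401769 -0.11676383  0.05734727]
disc 0.02963223865980416 ((494.36907958984375, -118.08260345458984), 49.141944885253906)
angle 135.26885548052232
```

View pics/lid.png

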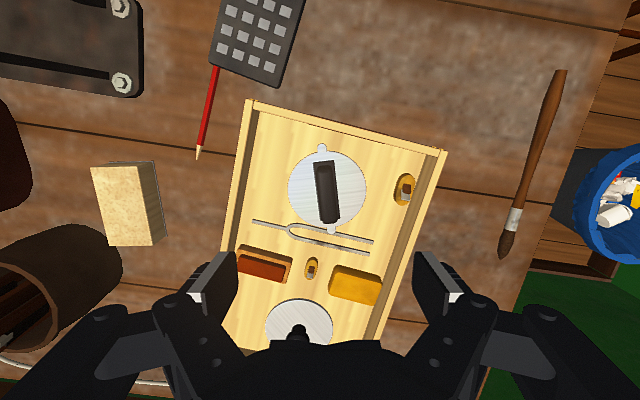

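The lid is centred at (0.4944, -0.1178) with its bar at 135.3°. In the image its ears are at (323,147) and (332,229), and the finger plane at (405,188) is clear of the jaws. I descend with the jaws half open.

```bash
python3 - <<'E'
from h import *; from rig import ctrl
print(delta(ctrl.get_obs(),[.4944,-.1178,.051],135.3))
E
```

```text
[-0.089, 0.041, 3.146, 0.0, 0.0, -0.113]
```

>>> arm_command([
  [[-0.09, 0.04, 0, 0, 0, -0.113, 0.5], [-0.09, 0.04, 0.5, 0, 0, -0.113, 0.5], [-0.09, 0.04, 1.0, 0, 0, -0.113, 0.5], [-0.09, 0.04, 1.5, 0, 0, -0.113, 0.5], [-0.09, 0.04, 2.0, 0, 0, -0.113, 0.5], [-0.09, 0.04, 2.4, 0, 0, -0.113, 0.5], [-0.09, 0.04, 2.8, 0, 0, -0.113, 0.5], [-0.09, 0.04, 3.0, 0, 0, -0.113, 0.5], [-0.09, 0.04, 3.14, 0, 0, -0.113, 0.5], [-0.09, 0.04, 3.14, 0, 0, -0.113, 0.5], [-0.09, 0.04, 3.14, 0, 0, -0.113, 0.5]],
])

```text
clock: 4.3
tool_pos: [0.4948, -0.1183, 0.0521]
tcp_rot: [[-0.71, 0.704, 0.001], [0.704, 0.71, -0.0], [-0.001, 0.0, -1.0]]
wrist_force: [0.6, 0.3, -0.6]
opening: 0.501
grasp_force: 0.0
```

>>> arm_command([
  [[0, 0, 0, 0, 0, 0, 0], [0, 0, 0, 0, 0, 0, 0], [0, 0, 0, 0, 0, 0, 0], [0, 0, 0, 0, 0, 0, 0], [0, 0, 0, 0, 0, 0, 0], [0, 0, 0, 0, 0, 0, 0], [0, 0, 0, 0, 0, 0, 0], [0, 0, 0, 0, 0, 0, 0]],
], grip_force=60)

```text
clock: 5.1
tool_pos: [0.495, -0.1183, 0.0523]
tcp_rot: [[-0.71, 0.704, 0.002], [0.704, 0.71, -0.001], [-0.002, 0.001, -1.0]]
wrist_force: [-0.8, 0.3, 5.0]
opening: 0.172
grasp_force: 59.7
```

>>> arm_command([
  [[0, 0, -0.2, 0, 0, 0, 0], [0, 0, -0.5, 0, 0, 0, 0], [0, 0, -1.0, 0, 0, 0, 0], [0, 0, -1.6, 0, 0, 0, 0], [0, 0, -2.2, 0, 0, 0, 0], [0, 0, -2.8, 0, 0, 0, 0], [0, 0, -3.2, 0, 0, 0, 0], [0, 0, -3.2, 0, 0, 0, 0], [0, 0, -3.2, 0, 0, 0, 0]],
])

```text
clock: 6.0
tool_pos: [0.4944, -0.118, 0.2115]
tcp_rot: [[-0.71, 0.704, 0.001], [0.704, 0.71, -0.0], [-0.001, 0.0, -1.0]]
wrist_force: [-0.3, 0.4, -3.3]
opening: 0.175
grasp_force: 58.8
```

```bash
python3 - <<'E'
from h import *; from rig import ctrl
o=ctrl.get_obs(); print(o["tool_pos"],o["grasp_force"],o["wrist_force"]); print(delta(o,[.4898,.2310,.21],206))
im,d=ctrl.camera("wrist");P=cloud(d,ctrl.camera_info("wrist"));R=np.array(o["tcp_rot"]);Q=(P-o["tool_pos"])@R
m=(np.hypot(Q[...,0],Q[...,1])<.07)&(Q[...,2]>.017)&(Q[...,2]<.035)&(Q[...,0]>-.06)
q=Q[m]; print(len(q),np.median(q[:,2]),q.min(0),q.max(0)); cv2.imwrite("pics/held.png",im)
A=np.c_[q[:,:2],np.ones(len(q))]; print("plane",np.linalg.lstsq(A,q[:,2],rcond=None)[0])
k=q[np.hypot(q[:,0],q[:,1])>.0395]; print(np.sort(np.degrees(np.arctan2(k[:,1],k[:,0]))).round(0)[::max(1,len(k)//30)])
k=q[np.hypot(q[:,0],q[:,1])>.0455]; print("ear",k.mean(0) if len(k) else 0,len(k))
E
```

```text
[ 0.49439398 -0.11802478  0.21154291] 58.75873267650604 [-0.27368113  0.43985518 -3.30818449]
[4.979, 4.894, 0.03, -0.0, 0.001, -1.235]
9360 0.023600921678362537 [-0.04902073 -0.04172676  0.01707155] [0.0507972  0.04184065 0.02860773]
plane [-0.00425832 -0.00090639  0.02356218]
[-180. -102.  -87.  -74.  -64.  -54.  -45.  -38.  -31.  -24.  -17.  -11.
   -6.   -4.   -2.    0.    2.    4.    6.   12.   19.   25.   31.   38.
   46.   55.   64.   75.   86.  102.  123.]
ear [ 4.47382354e-02 -8.20878321e-05  2.40511896e-02] 186
```

View pics/held.png

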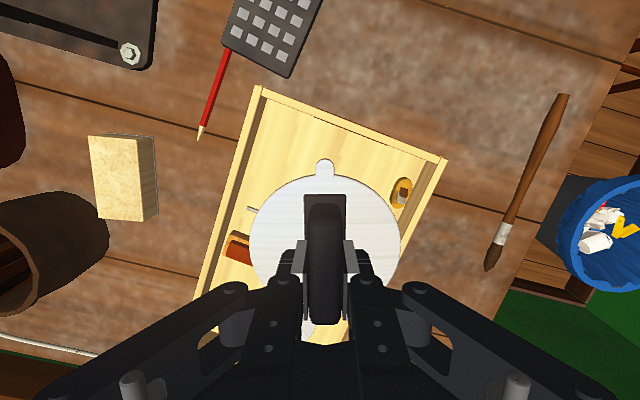

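The lid is held squarely: its centre is +0.8 mm along tool x, the ear at (325,167) is on the tool axis, and the disc top is 23.6 mm ahead of the TCP. So fully home corresponds to a TCP z of about 0.1245. I move over the mill.

>>> arm_command([
  [[4.99, 4.89, 0, 0, 0, -1.235, 0], [4.99, 4.89, 0, 0, 0, -1.235, 0], [4.99, 4.89, 0, 0, 0, -1.235, 0], [4.99, 4.89, 0, 0, 0, -1.235, 0], [4.99, 4.89, 0, 0, 0, -1.235, 0], [4.99, 4.89, 0, 0, 0, -1.235, 0], [4.99, 4.89, 0, 0, 0, -1.235, 0], [4.99, 4.89, 0, 0, 0, -1.235, 0], [4.99, 4.89, 0, 0, 0, -1.235, 0], [4.99, 4.89, 0, 0, 0, -1.235, 0], [4.99, 4.89, 0, 0, 0, -1.235, 0], [4.99, 4.89, 0, 0, 0, -1.235, 0], [4.99, 4.89, 0, 0, 0, -1.235, 0], [4.99, 4.89, 0, 0, 0, -1.235, 0], [4.99, 4.89, 0, 0, 0, -1.235, 0]],
])

```text
clock: 7.55
tool_pos: [0.4892, 0.2311, 0.2113]
tcp_rot: [[-0.899, -0.438, 0.0], [-0.438, 0.899, 0.0], [-0.0, 0.0, -1.0]]
wrist_force: [-0.5, 0.3, -2.2]
opening: 0.175
grasp_force: 59.1
```

```bash
python3 - <<'E'
from h import *; from rig import ctrl
o=ctrl.get_obs(); print(o["tool_pos"],o["grasp_force"],o["wrist_force"]); print(delta(o,[.4905,.2314,.147],206))
E
```

```text
[0.48923851 0.231121   0.21133222] 59.078882932662964 [-0.47554487  0.31056854 -2.18323863]
[-0.025, -0.006, 1.287, 0.0, 0.0, -0.0]
```

>>> arm_command([
  [[-0.025, 0, 0.4, 0, 0, 0, 0], [-0.025, 0, 0.8, 0, 0, 0, 0], [-0.025, 0, 1.1, 0, 0, 0, 0], [-0.025, 0, 1.28, 0, 0, 0, 0], [-0.025, 0, 1.28, 0, 0, 0, 0], [-0.025, 0, 1.28, 0, 0, 0, 0]],
])

```text
clock: 8.15
tool_pos: [0.4905, 0.2319, 0.1479]
tcp_rot: [[-0.899, -0.439, 0.001], [-0.439, 0.899, 0.0], [-0.001, -0.0, -1.0]]
wrist_force: [-0.5, 0.1, -1.3]
opening: 0.174
grasp_force: 59.1
```

>>> arm_command([
  [[0, 0, 0.06, 0, 0, 0, 0], [0, 0, 0.12, 0, 0, 0, 0], [0, 0, 0.18, 0, 0, 0, 0], [0, 0, 0.22, 0, 0, 0, 0], [0, 0, 0.25, 0, 0, 0, 0], [0, 0, 0.28, 0, 0, 0, 0], [0, 0, 0.31, 0, 0, 0, 0], [0, 0, 0.31, 0, 0, 0, 0]],
])

```text
clock: 8.95
tool_pos: [0.4902, 0.2319, 0.1316]
tcp_rot: [[-0.899, -0.439, -0.0], [-0.439, 0.899, 0.0], [0.0, 0.0, -1.0]]
wrist_force: [-0.0, 0.0, -2.5]
opening: 0.174
grasp_force: 59.1
```

>>> arm_command([
  [[0, 0, 0.03, 0, 0, 0, 0], [0, 0, 0.06, 0, 0, 0, 0], [0, 0, 0.09, 0, 0, 0, 0], [0, 0, 0.11, 0, 0, 0, 0], [0, 0, 0.13, 0, 0, 0, 0], [0, 0, 0.13, 0, 0, 0, 0], [0, 0, 0.13, 0, 0, 0, 0]],
])

```text
clock: 9.65
tool_pos: [0.4903, 0.2319, 0.1253]
tcp_rot: [[-0.899, -0.439, 0.0], [-0.439, 0.899, 0.0], [-0.0, 0.0, -1.0]]
wrist_force: [0.6, 0.2, -1.7]
opening: 0.172
grasp_force: 59.1
```

>>> arm_command([
  [[0, 0, 0.015, 0, 0, 0, 0], [0, 0, 0.03, 0, 0, 0, 0], [0, 0, 0.03, 0, 0, 0, 0], [0, 0, 0.03, 0, 0, 0, 0]],
])

```text
clock: 10.05
tool_pos: [0.4904, 0.2319, 0.1243]
tcp_rot: [[-0.899, -0.439, 0.0], [-0.439, 0.899, 0.0], [-0.001, -0.0, -1.0]]
wrist_force: [-3.6, -1.0, 5.4]
opening: 0.174
grasp_force: 59.8
```

```bash
python3 - <<'E'
from h import *; from rig import ctrl
o=ctrl.get_obs(); print(o["wrist_force"],o["torque"])
im,d=ctrl.camera("wrist");P=cloud(d,ctrl.camera_info("wrist"));R=np.array(o["tcp_rot"]);Q=(P-o["tool_pos"])@R
m=(np.hypot(Q[...,0],Q[...,1])<.052)&(abs(Q[...,2]-.0236)<.004)
q=Q[m]; A=np.c_[q[:,:2],np.ones(len(q))]; print(len(q),"disc z",np.median(P[m][:,2]),q.min(0),q.max(0),"plane",np.linalg.lstsq(A,q[:,2],rcond=None)[0])
X=P[...,:2]-[.4898,.231];r=np.hypot(X[...,0],X[...,1]);a=np.degrees(np.arctan2(X[...,1],X[...,0]));z=P[...,2]
k=(abs(z-.096)<.003)&(r>.043)&(r<.049); print("rim visible",k.sum(),np.median(z[k]))
q=P[k][:,:2]
print("clearance: rim r by angle",[(b,int((k&(a>=b)&(a<b+30)).sum()),np.percentile(r[k&(a>=b)&(a<b+30)],95).round(4) if (k&(a>=b)&(a<b+30)).sum()>5 else None) for b in range(-180,180,30)])
cv2.imwrite("pics/seat.png",im[100:400,170:480])
E
```

```text
[-3.55954747 -0.99749966  5.3945715 ] [-0.12560258  0.48712537 -0.01518823]
10681 disc z 0.10162827386764325 [-0.04895593 -0.05132786  0.01960028] [0.0503247  0.05058347 0.02759941] plane [ 0.00544664 -0.00219732  0.02291057]
rim visible 2438 0.09651824554287117
clearance: rim r by angle [(-180, 126, np.float64(0.0475)), (-150, 226, np.float64(0.0476)), (-120, 381, np.float64(0.0475)), (-90, 337, np.float64(0.0476)), (-60, 293, np.float64(0.0483)), (-30, 15, np.float64(0.0471)), (0, 0, None), (30, 0, None), (60, 59, np.float64(0.0477)), (90, 243, np.float64(0.0474)), (120, 361, np.float64(0.0483)), (150, 397, np.float64(0.0475))]
```

View pics/seat.png

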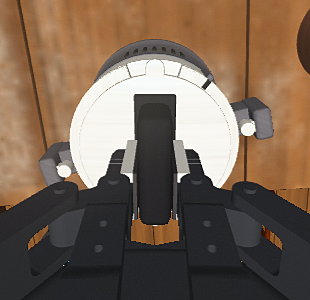

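The lid is home: the disc top is 5.1 mm above the rim, and the ear at (153,68) is centred between the slot edges. Now I turn it 38° clockwise, slowly.

>>> arm_command([
  [[0.01, 0, 0, 0, 0, 0.03, 0], [0.01, 0, 0, 0, 0, 0.08, 0], [0.01, 0, 0, 0, 0, 0.13, 0], [0.01, 0, 0, 0, 0, 0.18, 0], [0.01, 0, 0, 0, 0, 0.23, 0], [0.01, 0, 0, 0, 0, 0.28, 0], [0.01, 0, 0, 0, 0, 0.33, 0], [0.01, 0, 0, 0, 0, 0.38, 0], [0.01, 0, 0, 0, 0, 0.43, 0], [0.01, 0, 0, 0, 0, 0.48, 0], [0.01, 0, 0, 0, 0, 0.53, 0], [0.01, 0, 0, 0, 0, 0.58, 0], [0.01, 0, 0, 0, 0, 0.62, 0], [0.01, 0, 0, 0, 0, 0.65, 0], [0.01, 0, 0, 0, 0, 0.66, 0], [0.01, 0, 0, 0, 0, 0.66, 0], [0.01, 0, 0, 0, 0, 0.66, 0], [0.01, 0, 0, 0, 0, 0.66, 0]],
], grip_force=80)

```text
clock: 11.9
tool_pos: [0.4904, 0.2312, 0.1243]
tcp_rot: [[-0.979, 0.206, 0.001], [0.206, 0.979, -0.001], [-0.002, -0.001, -1.0]]
wrist_force: [-0.7, -3.9, 6.6]
opening: 0.169
grasp_force: 78.8
```

```bash
python3 - <<'E'
from h import *; from rig import ctrl
o=ctrl.get_obs(); R=np.array(o["tcp_rot"]); print(o["clock"],o["tool_pos"],o["wrist_force"],o["torque"],o["grasp_force"],"yaw",np.degrees(np.arctan2(R[1,0],R[0,0])))
im,d=ctrl.camera("wrist");P=cloud(d,ctrl.camera_info("wrist"));z=P[...,2]
X=P[...,:2]-[.4898,.231];r=np.hypot(X[...,0],X[...,1])
k=(abs(z-.1016)<.002)&(r>.0435)&(r<.052); e=X[k]; t=np.degrees(np.arctan2(e[:,1],e[:,0]))%360; t=t[abs(t-168)<25]; print("ear",len(t),t.mean() if len(t) else 0)
k=(r>.02)&(r<.041)&(abs(z-.1016)<.003); print("disc z",np.median(z[k]))
cv2.imwrite("pics/turned.png",im[100:400,170:480])
E
```

```text
11.9 [0.49042458 0.23116624 0.12434962] [-0.67507332 -3.93751669  6.57403788] [-0.73966157  0.12832141  0.0764141 ] 78.7945282459259 yaw 168.1166048014911
ear 196 168.16608020998214
disc z 0.10172419883298983
```

View pics/turned.png

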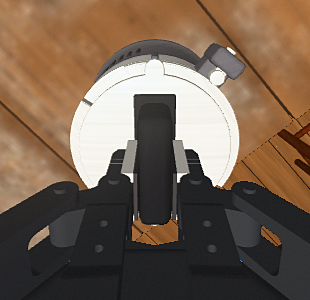

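The ear at (155,68) is at 168.2°, over the rib at 168°, and covers the rib's dark line. The slot edge is now at (88,102), about 38+18° away as it should be. The lid is home and held against the spring, so I hand in.

```bash
python3 -c "
from rig import ctrl
print(ctrl.close_job())"
```

```text
the job is handed in; nothing more can be done
None
```

The job is handed in: the mill lid is seated home, turned 38° clockwise so its ears stand over the half-way ribs, and still held there by the gripper; the hand-in returned no verdict.

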